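# Put a pink sign bar on the sloped test rest and switch the tester on

### The job

Test the pink sign bar: lay it flat on the raised, sloped black test rest, plate side down, with its lower long edge against the lip and its brass end against the brass terminal, setting it down gently, and let go of it. Then turn the red isolator handle clockwise all the way from off (white mark) to on (green mark). The pink bar must stay seated, and the other bars, the bottles, the tape and the tools must be left where they are.

Things in the scene. Friction and masses are not known exactly. Their poses are not given: they have to be found in the camera images.
- pink_bar: White back plate 40 x 150 x 6 mm (x, y, z) with a bright pink light tube on top, 16 wide (x), 110 long (y), 6 to 32 mm above the underside: grip it across x. Brass contact block 24 x 12 x 6 mm on the plate's +y end. Origin: centre of the underside; z up. About 160 g; starts flat on the table in a row with the blue and green bars, in any order.
- pink_bar_contact (a point): Top centre of the pink bar's brass contact: 69 mm towards +y and 12 mm above the bar's origin.
- rest: Black bed of the test rest, 34 x 130 mm, tilted 20 degrees to face the robot, about 100 mm above the table. Origin: point on the bed's surface where the pink bar's origin belongs; x up the slope, y along the bed to the terminal, z the bed's normal. Bed spans x -22 to 12, y -50 to 80 mm, so the bar overhangs it. A seated bar has this same frame.
- lip (a point): Middle of the top inner edge of the aluminium lip along the bed's low side: 20.5 mm down the slope (-x of the rest), 6 mm above the bed, as high as the bar's plate.
- terminal (a point): Middle of the top inner edge of the brass terminal block at the bed's +y end: 75.5 mm along y from the rest's origin, 16 mm above the bed. The block is 34 mm wide.
- stand: Fixed stand under the rest: slim column on a dark steel foot 100 x 130 x 12 mm. Origin: centre of the foot's underside.
- isolator_handle (a joint): Angle of the red isolator handle: 0 off (its white-striped end points at the white mark on the robot's side), pi/2 on (striped end at the green mark, on the left as the robot sees it). Turns clockwise seen from above against stiff friction (about 0.12 N m), stops at both ends, stays where it is left.
- handle_grip (a point): Centre of the top of the red handle, on its vertical turning axis, 97 mm above the table. The handle is an upright bar 58 long x 14 thick x 27 mm tall, on a black disc (48 mm across) whose top lies 26.5 mm below this point. This frame turns with the handle: x along the bar, its striped end towards -x; z up.
- isolator: Fixed grey isolator box 90 x 90 x 60 mm with a yellow top plate; origin at the centre of its underside. White (off) mark on its -x side, green (on) mark on its +y side.
- blue_bar: Bar of the same shape, blue: leave it. Origin and axes as for the pink one.
- green_bar: Bar of the same shape, green: leave it. Origin and axes as for the pink one.
- glue_bottle: White bottle with a red cap, 36 mm across, 110 mm tall, beyond the stand; origin at its base. Leave it.
- flask: Clear flask with a brown cap, 60 mm across, 170 mm tall, at the left; origin at its base. Leave it.
- tape_roll: Roll of blue tape lying flat, 76 mm across, 20 mm tall, at the right; origin at its base. Leave it.
- screwdriver: Screwdriver lying on the table beyond the stand at the left. Leave it.
- drill: Red and black cordless drill, about 200 mm long, lying on its side at the far left. Leave it.
Mind the look-alikes: they are no part of the job. What is shaped like the pink_bar but orange is not meant.

How it is judged:
By the outcome, as a careful person would: the job done as asked, in the order asked, and still so for the second after the job is handed in, with the robot touching nothing.
It also fails if it takes over 53 s, if anything falls off the work surface, if the arm or the gripper's body presses on something with over 40 N, if the wrist force passes 120 N, or if a joint passes its speed limit or range.

### The arm

A 6-joint arm with a two-finger parallel gripper is mounted at the origin on the work surface. World frame = base frame: x ahead of the robot, y to its left, z up, the work surface at z = 0. Lengths are in m, angles in rad, forces in N, time in s.
With the tool pointing down it reaches from about 0.35 to 0.975 m from the base axis. Payload 4.9 kg.
Tool frame: the origin (TCP) lies at the very end of the fingers, on their centre line; the grasp point (between the pads) lies 19 mm behind it (ctrl.pinch_z is the distance from the TCP to the grasp point, in m); z points along the fingers, y is the direction in which the jaws open and shut (so a half turn about z gives the same grasp; the last joint's range is limited). The gripper opens to 85 mm and grips with 20 to 120 N. Pads are 22 mm wide; open, the fingers measure 114 mm over their backs; the gripper's body (76 mm by 85 mm) begins 54 mm behind the grasp point. The pads swing forward as they close: fully open they stand 13 mm farther back than shut.
Start: joints at [0.982, 0.053, 1.613, -0, 1.476, -0.119], TCP at [0.283, 0.557, 0.231] pointing down, gripper open.
Joint ranges: [-3.01, 3.01], [-1.01, 2.22], [0.06, 2.58], [-1.02, 4.17], [0.09, 2.62], [-3.14, 3.14]. Speed limits (rad/s): [2.57, 2.57, 3.14, 3.14, 3.14, 3.14].

### API

Orientations are given as a rotation vector (axis times angle).
In Python, from station import ctrl gives the robot as it stands.
- The arm moves only by the tool carry_out, never from a script. Its argument "series" is a list of rows, each a list of 7 numbers: the shift along the world's x, y, z each as a share of 0.025 m, from -1 to 1, then the turn, a rotation vector about the world's x, y, z each as a share of 0.1 rad, from -1 to 1, then the opening, from 0 (shut) to 1 (fully open). A call has 1 to 12 rows; each row shifts and turns the commanded pose from where the row before left it; what a row does not reach is not made up. A row lasts 1/10 s, in which the tool goes at most 50 mm and 8.59 degrees, less where a joint would pass 70% of its speed; a pose out of reach is approached as far as the arm can. A call with a number of a shift or a turn outside -1 to 1 is refused whole. A call with a gripper value outside its range is refused whole. The fingers move at their own pace and stop on an object; "grip_force" is the grip in N (left out, the last holds). Time passes only in rows, so rows that do not move let the fingers close. It gives the time, the measured TCP pose, the force and the opening at its end, in the units of the state.
- ctrl.get_obs(): the state, without advancing time (a new reading comes with each control period).
- ctrl.get_image(name): name is "scene" or "top"; returns a dict with "frame" (420x560x3 uint8, blue, green, red), "fx", "fy", "cx", "cy" (pixels), "R" (3x3) and "t" (3): a world point X has camera coordinates R X + t. Camera axes: x right, y down, z forward; pixel columns grow to the right and rows downward; lengths in m; the calibration is good to about 2 mm. A picture is of the moment at which its call begins. There is no depth.
- ctrl.finish_job(): hands the job in, once; it reports no verdict.
Trained networks look in a picture, given as the dict that the camera call returned (one of the last four; its "shot" number tells which), for a name from the list of things; names that differ only in an ending like _2 or _b are one class to them, and where a whole thing is asked for, a point or a joint stands for the part that bears it (a point fixed in the world has none). Each returns a list of dicts, best first, with "p" (0 to 1); they miss things now and then, are a little off and sometimes report something else, mostly with a low value. They report only what shows in the picture. A call takes as long as a camera call. They do not tell look-alikes from the thing itself.
- ctrl.trace(picture, name): "mask" (420x560 bool, what is visible of it) and "rect" ([left, top, width, height] as shares, 0 to 1, of the picture: columns of its width, rows of its height, round what is visible of it).
- ctrl.mark_of(picture, name): "position" ([column, row] as shares, 0 to 1, of the picture: columns of its width, rows of its height: a listed point, or the origin of a listed thing).
The state is a dict: "t": time; "q": joint angles; "dq": joint speeds; "effort": joint torques, N m; "tool_pos": TCP position; "tool_rot": TCP orientation; "contact_force": force on the tool from outside, world axes, zero at the start; "wrist_torque": the same for the moment, N m; "opening": finger opening in m.
Only numpy, scipy, OpenCV 4.12 (cv2) and the standard library are available. Lean on these libraries where they do the work, as an engineer would, in place of code of your own. Each camera call takes 0.05 s, during which the arm holds its last target.

## Working session

There is one attempt and no reset: what is moved stays moved. The work goes in short steps, Python scripts to look and compute and a tool call to move; the robot and the scene stay as the last step left them, time stands still between calls to the robot, and variables do not carry over. Pictures are saved under pics/ and viewed, and the job is handed in when it is done.

Besides the shell and the picture viewer there is one more tool, called after "Emit:" as name([rows], argument=value, ...), one row to a line, values as JSON. carry_out: Moves the arm, as the interface text tells. Shift numbers are shares of 0.025 m and turn numbers shares of 0.1 rad, none past 1 either way. Its arguments: {"type":"object","properties":{"series":{"type":"array"},"grip_force":{"type":"number"}},"required":["series"]}

```bash
ls; mkdir -p pics; cat > h.py <<'E'
import numpy as np, cv2
from station import ctrl
from scipy.spatial.transform import Rotation as Rn
def ray(im,px):
    K=np.array([[im['fx'],0,im['cx']],[0,im['fy'],im['cy']],[0,0,1]])
    R=np.array(im['R']);t=np.array(im['t'])
    c=-R.T@t; d=R.T@np.linalg.solve(K,[px[0],px[1],1]); return c,d
def atz(im,px,z):
    c,d=ray(im,px); return c+d*(z-c[2])/d[2]
def proj(im,X):
    R=np.array(im['R']);t=np.array(im['t']); p=(R@np.atleast_2d(X).T).T+t
    return np.c_[im['fx']*p[:,0]/p[:,2]+im['cx'],im['fy']*p[:,1]/p[:,2]+im['cy']]
def tri(obs):
    A=np.zeros((3,3));b=np.zeros(3)
    for im,px in obs:
        c,d=ray(im,px);d/=np.linalg.norm(d);P=np.eye(3)-np.outer(d,d);A+=P;b+=P@c
    return np.linalg.solve(A,b)
E
python3 - <<'E'
from h import *
o=ctrl.get_obs();print({k:np.round(v,3) for k,v in o.items()}, ctrl.pinch_z)
for n in ['scene','top']:
    im=ctrl.get_image(n);cv2.imwrite(f'pics/{n}0.png',im['frame'])
    print(n,im['fx'],im['cx'],im['cy'],np.round(-np.array(im['R']).T@im['t'],3))
    for k in ['pink_bar','pink_bar_contact','rest','lip','terminal','stand','handle_grip','isolator','blue_bar','green_bar']:
        for r in ctrl.mark_of(im,k)[:4]:
            print(k,round(r['p'],2),np.round(np.array(r['position'])*[560,420],1))
E
```

```text
pics
{'t': np.float64(0.0), 'q': array([ 0.982,  0.053,  1.614,  0.   ,  1.476, -0.119]), 'dq': array([ 0.   ,  0.001,  0.001,  0.001, -0.001,  0.001]), 'effort': array([-0.0000e+00, -3.9368e+01, -3.7018e+01, -0.0000e+00,  7.0000e-03,
        0.0000e+00]), 'tool_pos': array([0.283, 0.557, 0.23 ]), 'tool_rot': array([-7.310e-01, -3.055e+00,  3.000e-03]), 'contact_force': array([-0.102, -0.883,  0.667]), 'wrist_torque': array([ 0.018,  0.   , -0.036]), 'opening': np.float64(0.086)} 0.0187
scene 439.211638657857 286.9548077255107 212.54420989748 [1.16 0.16 1.09]
pink_bar 0.89 [198.9 156.6]
pink_bar 0.82 [338.9 189.2]
pink_bar 0.81 [266.2 215.6]
pink_bar 0.62 [280.6 221.1]
pink_bar_contact 0.7 [180.  145.8]
pink_bar_contact 0.65 [282.2 219.3]
pink_bar_contact 0.57 [338.2 170.8]
rest 0.93 [277.3 254. ]
lip 0.68 [283.1 251.9]
terminal 0.81 [306.5 250.2]
stand 0.82 [282.1 271.9]
stand 0.59 [397.9 239.8]
handle_grip 0.73 [158.9 239.9]
isolator 0.82 [165.8 258.8]
blue_bar 0.61 [196.9 207. ]
green_bar 0.58 [336.3 230. ]
top 452.541335210968 275.10547783819254 214.76784622422372 [0.331 0.057 1.344]
pink_bar 0.88 [226.3 283.2]
pink_bar 0.84 [390.9 306. ]
pink_bar 0.62 [297.  234.6]
pink_bar_contact 0.76 [415.2 308.1]
pink_bar_contact 0.74 [234.1 310.3]
pink_bar_contact 0.58 [279.  228.4]
rest 0.71 [269.9 168.7]
lip 0.78 [265.9 178.9]
lip 0.55 [127.1 189.2]
terminal 0.69 [244.  177.4]
stand 0.6 [271.4 178.2]
stand 0.49 [278.1 230.9]
handle_grip 0.64 [384.5 165.2]
handle_grip 0.43 [203.4 134.8]
isolator 0.67 [376.  175.1]
green_bar 0.82 [224.  239.3]
green_bar 0.37 [264.8 180.7]
```

View pics/scene0.png

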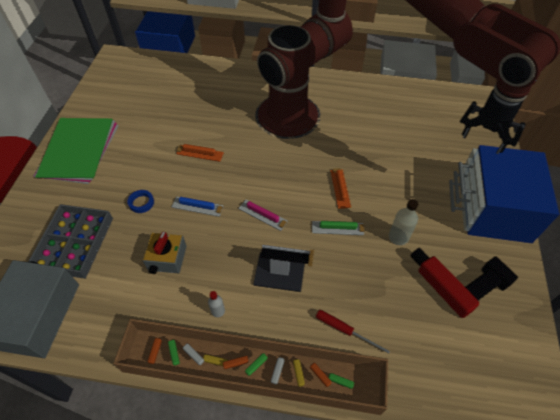

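View pics/top0.png

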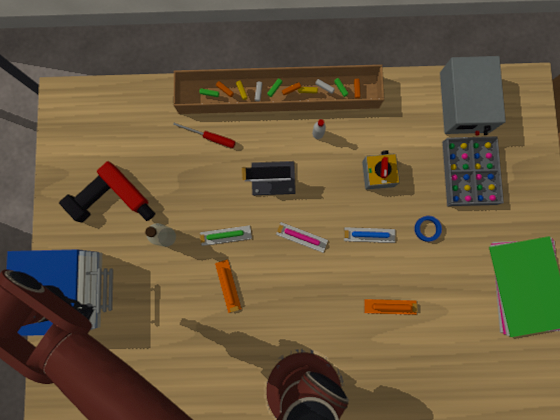

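The top view shows the pink bar at about (302,237), between green (228,235) and blue (370,235). The orange bars at (228,286) and (390,307) are look-alikes. The rest is at (270,178) and the isolator at (381,170). I'll enlarge these.

```bash
python3 - <<'E'
from h import *
t=cv2.imread('pics/top0.png');s=cv2.imread('pics/scene0.png')
f=lambda a,x,y,w,h,k:cv2.resize(a[y:y+h,x:x+w],None,fx=k,fy=k,interpolation=cv2.INTER_CUBIC)
cv2.imwrite('pics/c1.png',np.vstack([np.hstack([f(t,265,215,75,45,5),f(t,235,153,75,45,5)]),np.hstack([f(s,230,190,75,45,5),f(s,245,240,75,55,5)[:225]])]))
cv2.imwrite('pics/c2.png',np.hstack([f(t,350,140,60,60,6),f(s,135,220,60,60,6)]))
E
```

```text
(no output)
```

View pics/c1.png

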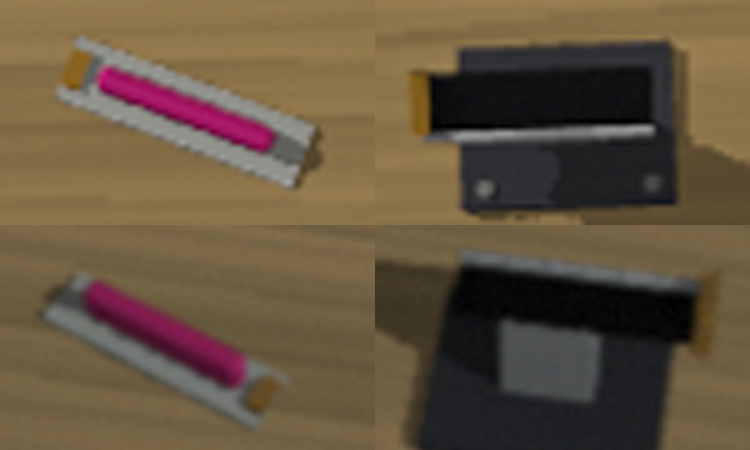

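View pics/c2.png

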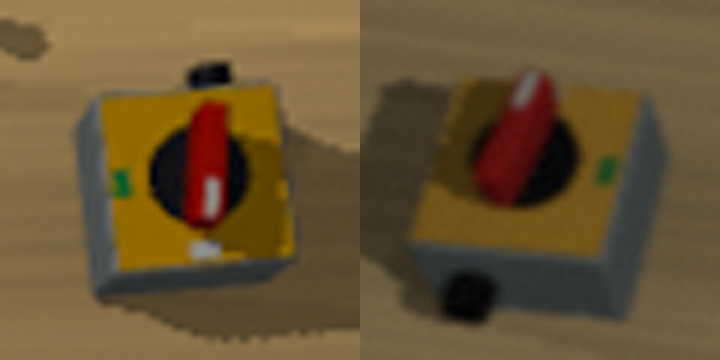

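```bash
cat > fit.py <<'E'
from h import *
from scipy.optimize import least_squares
T=ctrl.get_image('top');S=ctrl.get_image('scene')
un=lambda a,k,o:(np.array(a,float)+.5)/k-.5+np.array(o)
def fit(model,obs,p0):
    r=lambda p:np.concatenate([(proj(im,model(p)@0+0)if 0 else proj(im,model(p,X))-px).ravel() for im,X,px in obs])
    s=least_squares(r,p0,loss='soft_l1');return s.x,np.round(r(s.x),1)
def flat(z):
    return lambda p,X:(Rn.from_euler('z',p[2]).apply(X)+[p[0],p[1],z])
E
python3 - <<'E'
from fit import *
c=np.array([[20,75,6],[-20,75,6],[-20,-75,6],[20,-75,6]])/1e3
p,r=fit(flat(0),[(T,c,un([(78,37),(56,98),(297,188),(318,126)],5,(265,215))),(S,c,un([(258,203),(288,153),(75,50),(42,93)],5,(230,190)))],[.3,0,0])
print('bar',p,np.degrees(p[2]),r)
# check with colour centroid
for n,im in (('T',T),('S',S)):
    hsv=cv2.cvtColor(im['frame'],cv2.COLOR_BGR2HSV)
    m=cv2.inRange(hsv,(155,120,60),(172,255,255))
    k,l,st,ce=cv2.connectedComponentsWithStats(m);i=1+np.argmax(st[1:,4]);print(n,st[i],ce[i],atz(im,ce[i],.024))
h=45e-3;
for hh in (.045,.042):
    c=np.array([[hh,hh,0],[hh,-hh,0],[-hh,-hh,0],[-hh,hh,0]])
    p,r=fit(flat(.062),[(T,c,un([(102,100),(277,87),(294,257),(117,271)],6,(350,140)))],[.45,-.25,0]);print('iso top',p,r)
    p,r=fit(flat(.062),[(S,c[[2,3,0,1]],un([(460-360,82),(645-360,92),(603-360,257),(415-360,241)],6,(135,220)))],[.45,-.25,0]);print('iso sc',p,r)
f=lambda a,x,y,w,h,k:cv2.resize(a[y:y+h,x:x+w],None,fx=k,fy=k,interpolation=cv2.INTER_CUBIC)
g=lambda a:np.clip(255*(a/255.)**.5,0,255).astype('u1')
cv2.imwrite('pics/r1.png',g(f(T['frame'],236,158,66,42,12)))
cv2.imwrite('pics/r2.png',g(f(S['frame'],252,240,66,50,12)))
E
```

```text
bar [ 0.4394776  -0.00955599 -0.37713155] -21.60804635314021 [ 0.4 -0.4  0.2  0.  -0.3 -0.5  0.  -0.9 -0.4 -0.6  0.5 -0.4  0.7 -0.8
 -0.1 -0.2]
T [284 228  36  17 201] [301.77114428 236.45771144] [ 0.43836459 -0.00784792  0.024     ]
S [247 201  32  21 232] [262.66810345 211.36206897] [ 0.44267603 -0.00820948  0.024     ]
iso top [ 0.62346182 -0.24516286  0.04660972] [-1.2 -1.   0.6 -1.1  1.1  1.  -0.6  0.9]
iso sc [ 0.62545841 -0.24466636  0.06885494] [-0.5 -1.7  1.1 -0.8  0.7  0.9 -1.8  0.8]
iso top [ 0.62335408 -0.24518335  0.04273319] [ 0.  -0.1 -0.2  0.1 -0.1  0.1  0.3 -0.2]
iso sc [ 0.62608995 -0.24416212  0.07961969] [ 0.2 -0.3 -0.2  0.1  0.1 -0.1 -0.1  0.3]
```

View pics/r1.png

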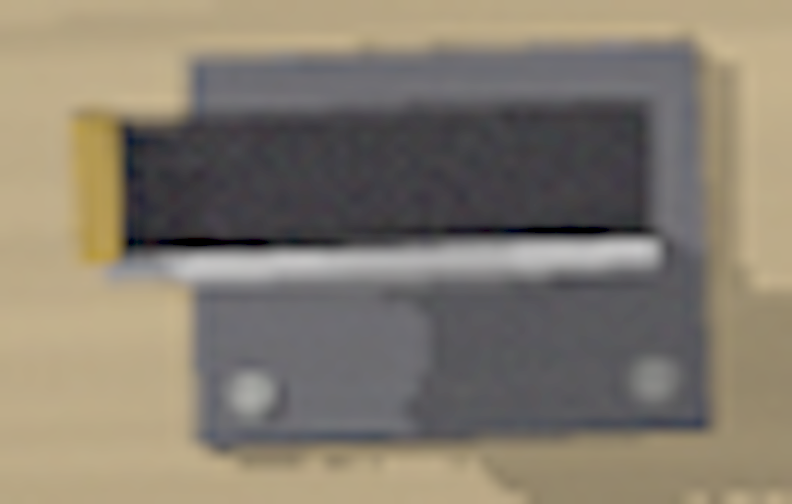

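View pics/r2.png

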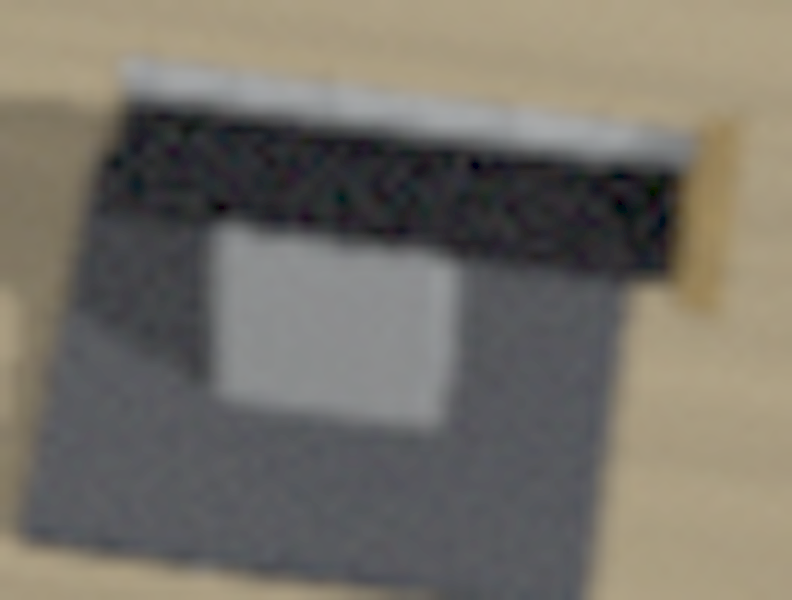

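```bash
cat > rest.py <<'E'
from fit import *
def M(p,X): 
    return Rn.from_euler('ZY',[p[3],-np.radians(20)]).apply(np.array(X)/1e3)+p[:3]
t=lambda a:un(a,12,(236,158)); s=lambda a:un(a,12,(252,240))
def res(p,full=False):
    e=p[4:]
    r=[]
    def a(im,X,px,w=1): r.extend(((proj(im,M(p,X))[0]-px)*w))
    a(T,[12,-50,0],t((647,102))); a(S,[12,-50,0],s((98,213)))
    a(S,[12,e[0],0],s((670,275)))
    a(T,[12,e[8],0],t((190,120)))
    a(T,[-20.5,e[1],6],t((655,236))); a(T,[-20.5,e[2],6],t((140,250)))
    a(S,[-20.5,e[3],6],s((125,100))); a(S,[-20.5,e[4],6],s((690,160)))
    a(T,[e[5],75.5,16],t((120,180)));
    a(S,[e[6],75.5,16],s((695,165)));a(S,[e[7],75.5,16],s((682,295)))
    return np.array(r)
s0=least_squares(res,[.6,.05,.1,0,70,-50,70,-50,70,0,-10,10,60],x_scale=[.01,.01,.01,.1]+[10]*9)
if __name__=='__main__':
    print(np.round(s0.x,4),np.round(s0.fun,1))
    p=s0.x
    B=np.array([[-22,-50,0],[12,-50,0],[12,80,0],[-22,80,0]]);L=np.array([[-20.5,-50,6],[-20.5,75,6]]);E=np.array([[-22,75.5,16],[12,75.5,16]]);E2=np.array([[-17,75.5,16],[17,75.5,16]])
    for n,im,o in(('t',T,(236,158,66,42)),('s',S,(252,240,66,50))):
        a=cv2.imread('pics/r%d.png'%(1 if n=='t' else 2))
        for G,c,cl in((B,(0,255,0),True),(L,(0,0,255),False),(E,(255,0,0),False),(E2,(255,0,255),False)):
            q=(proj(im,M(p,G))-o[:2]+.5)*12-.5
            cv2.polylines(a,[np.round(q).astype(int)],cl,c,1)
        cv2.imwrite(f'pics/o{n}.png',a)
E
python3 rest.py
```

```text
[ 6.21300e-01  7.20000e-02  9.36000e-02  2.24000e-02  7.21894e+01
 -4.86884e+01  7.23780e+01 -4.97815e+01  7.35743e+01  2.37000e-02
 -7.84790e+00  3.34524e+01  5.90845e+01] [ 0.6 -0.6  0.1 -0.1 -0.1  0.5 -0.  -0.2 -0.  -0.   0.   0.9  0.1 -0.5
 -0.   0.1 -0.1  0.   0.3  0.   0.1  0. ]
```

```bash
python3 -c "
import cv2,numpy as np
a=cv2.imread('pics/ot.png');b=cv2.imread('pics/os.png');c=np.vstack([a,b]);cv2.imwrite('pics/oo.png',cv2.resize(c,None,fx=.54,fy=.54,interpolation=cv2.INTER_AREA))"
```

```text
(no output)
```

View pics/oo.png

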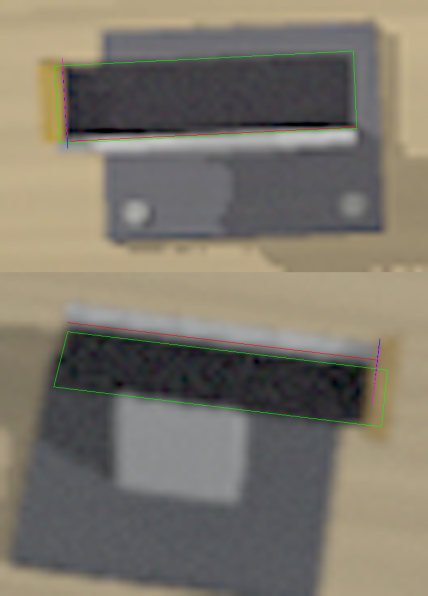

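The fit overlays match well.
- **Bar:** at (0.440, -0.009), yaw -21.6°.
- **Rest origin:** at about (0.621, 0.072, 0.094), yaw 1.3°.
- **Handle:** at about (0.625, -0.245).

The bar I'm after is the pink-tubed one, top pixel (302,237). Next I move above it.

Emit:
carry_out([
  [0.262,-0.943,0,0,0,-0.615,1],
  [0.262,-0.943,0,0,0,-0.615,1],
  [0.262,-0.943,0,0,0,-0.615,1],
  [0.262,-0.943,0,0,0,-0.615,1],
  [0.262,-0.943,0,0,0,-0.615,1],
  [0.262,-0.943,0,0,0,-0.615,1],
  [0.262,-0.943,0,0,0,-0.615,1],
  [0.262,-0.943,0,0,0,-0.615,1],
  [0.262,-0.943,0,0,0,-0.615,1],
  [0.262,-0.943,0,0,0,-0.615,1],
  [0.262,-0.943,0,0,0,-0.615,1],
  [0.262,-0.943,0,0,0,-0.615,1],
])

```text
t: 2.5
tool_pos: [0.3617, 0.2735, 0.2315]
tool_rot: [1.787, 2.584, 0.001]
contact_force: [0.4, -0.8, -0.2]
opening: 0.0854
```

Emit:
carry_out([
  [0.262,-0.943,0,0,0,-0.615,1],
  [0.262,-0.943,0,0,0,-0.615,1],
  [0.262,-0.943,0,0,0,-0.615,1],
  [0.262,-0.943,0,0,0,-0.615,1],
  [0.262,-0.943,0,0,0,-0.615,1],
  [0.262,-0.943,0,0,0,-0.615,1],
  [0.262,-0.943,0,0,0,-0.615,1],
  [0.262,-0.943,0,0,0,-0.615,1],
  [0.262,-0.943,0,0,0,-0.615,1],
  [0.262,-0.943,0,0,0,-0.615,1],
  [0.262,-0.943,0,0,0,-0.615,1],
  [0.262,-0.943,0,0,0,-0.615,1],
])

```text
t: 3.7
tool_pos: [0.4403, -0.0095, 0.2315]
tool_rot: [2.599, 1.765, 0.001]
contact_force: [0.1, 0.2, -0.2]
opening: 0.0854
```

```bash
cat > st.py <<'E'
from h import *
o=ctrl.get_obs();R=Rn.from_rotvec(o['tool_rot']).as_matrix()
print('t',o['t'],'pos',np.round(o['tool_pos'],4),'z',np.round(R[:,2],3),'y',np.round(R[:,1],3),'yawy',np.degrees(np.arctan2(R[1,1],R[0,1])).round(2),'F',np.round(o['contact_force'],2),'op',o['opening'].round(4),'q',np.round(o['q'],2))
E
python3 st.py
```

```text
Traceback (most recent call last):
  File "st.py", line 3, in <module>
    print('t',o['t'],'pos',np.round(o['tool_pos'],4),'z',np.round(R[:,2],3),'y',np.round(R[:,1],3),'yawy',np.degrees(np.arctan2(R[1,1],R[0,1])).round(2),'F',np.round(o['contact_force'],2),'op',o['opening'].round(4),'q',np.round(o['q'],2))
                                                                                                                                                                                                 ^^^^^^^^^^^^^^^^^^
AttributeError: 'float' object has no attribute 'round'
```

Emit:
carry_out([
  [0,0,-1,0,0,0,1],
  [0,0,-1,0,0,0,1],
  [0,0,-1,0,0,0,1],
  [0,0,-1,0,0,0,1],
  [0,0,-1,0,0,0,1],
  [0,0,-1,0,0,0,0.7],
  [0,0,-0.8,0,0,0,0.6],
  [0,0,-0.8,0,0,0,0.6],
  [0,0,-0.7,0,0,0,0.6],
  [0,0,-0.5,0,0,0,0.6],
  [0,0,0,0,0,0,0.6],
])

```text
t: 4.8
tool_pos: [0.4386, -0.0083, 0.0096]
tool_rot: [-2.594, -1.767, 0.004]
contact_force: [-0.1, -0.0, 0.2]
opening: 0.0511
```

```bash
sed -i "s/o\['opening'\].round(4)/round(float(o['opening']),4)/" st.py; python3 st.py; python3 - <<'E'
from h import *
f=lambda a,x,y,w,h,k:cv2.resize(a[y:y+h,x:x+w],None,fx=k,fy=k,interpolation=cv2.INTER_CUBIC)
T=ctrl.get_image('top');S=ctrl.get_image('scene')
cv2.imwrite('pics/g1.png',np.hstack([f(T['frame'],255,190,95,95,4),f(S['frame'],215,160,95,95,4)]))
E
```

```text
t 4.8 pos [ 0.4386 -0.0083  0.0096] z [-0.004  0.001 -1.   ] y [ 0.93  -0.366 -0.004] yawy -21.49 F [-0.12 -0.04  0.21] op 0.0511 q [-0.19 -0.14  2.2  -0.    1.09  0.19]
```

View pics/g1.png

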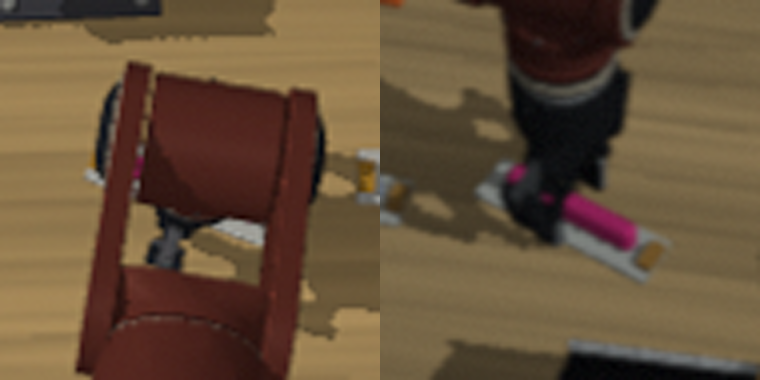

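The fingers straddle the tube near its middle, with the scene fingertip at about (352,220). Closing.

Emit:
carry_out([
  [0,0,0,0,0,0,0],
  [0,0,0,0,0,0,0],
  [0,0,0,0,0,0,0],
  [0,0,0,0,0,0,0],
  [0,0,0,0,0,0,0],
  [0,0,0,0,0,0,0],
], grip_force=45)

```text
t: 5.5
tool_pos: [0.4412, -0.0087, 0.0124]
tool_rot: [2.595, 1.768, 0.002]
contact_force: [-1.0, -0.3, 6.4]
opening: 0.0149
```

Emit:
carry_out([
  [0,0,0.4,0,0,0,0],
  [0,0,1,0,0,0,0],
  [0,0,1,0,0,0,0],
  [0,0,1,0,0,0,0],
  [0,0,1,0,0,0,0],
  [0,0,1,0,0,0,0],
  [0,0,1,0,0,0,0],
  [0,0,1,0,0,0,0],
  [0,0,0,0,0,0,0],
])

```text
t: 6.4
tool_pos: [0.4419, -0.0089, 0.2002]
tool_rot: [2.592, 1.766, 0.008]
contact_force: [0.0, 0.1, -0.6]
opening: 0.0147
```

```bash
python3 st.py
```

```text
t 6.4 pos [ 0.4419 -0.0089  0.2002] z [ 0.007 -0.001 -1.   ] y [ 0.931 -0.366  0.007] yawy -21.48 F [ 0.02  0.12 -0.57] op 0.0147 q [-0.19 -0.4   2.06 -0.    1.47  0.19]
```

```bash
python3 - <<'E'
from h import *
f=lambda a,x,y,w,h,k:cv2.resize(a[y:y+h,x:x+w],None,fx=k,fy=k,interpolation=cv2.INTER_CUBIC)
T=ctrl.get_image('top');S=ctrl.get_image('scene')
cv2.imwrite('pics/g2.png',np.hstack([f(T['frame'],250,180,100,100,4),f(S['frame'],215,140,100,100,4)]))
print(proj(S,[[.4419,-.0089,.2]]))
E
```

```text
[[260.25724486 172.88919659]]
```

View pics/g2.png

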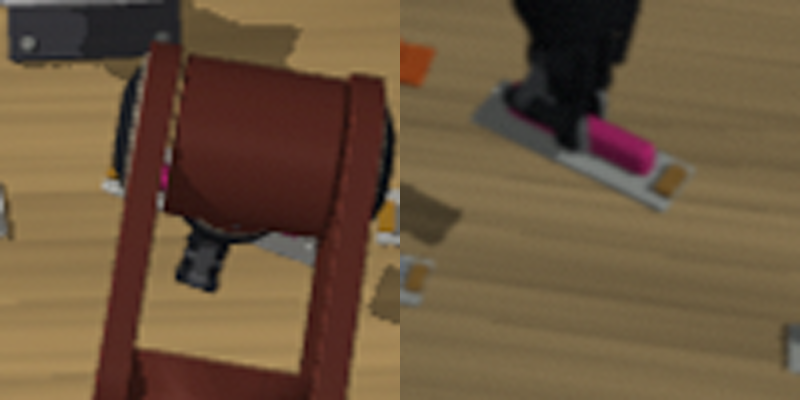

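```bash
python3 - <<'E'
from fit import *
c=np.array([[20,75,6],[-20,75,6],[20,-75,6]])/1e3
px=un(np.array([(663,212),(692,172),(472,117)])-[400,0],4,(215,140))
def m(p,X):
    # p: along offset, z, yaw, pitch about bar x
    R=Rn.from_euler('ZX',[p[2],p[3]]);return R.apply(X)+[.4415,-.0089,p[1]]+Rn.from_euler('z',p[2]).apply([0,p[0],0])
obs=[(S,c,px)]
print(fit(m,obs,[0,.19,-.377,0]))
obs=[(S,np.array([[20,75,6],[-20,75,6],[20,-75,6]])/1e3,px)]
m2=lambda p,X:m(np.r_[p,0],X)
print(fit(m2,obs,[0,.19,-.377]))
E
```

```text
(array([-0.00139877,  0.1813875 , -0.40042077,  0.00093882]), array([-0.3,  0.2,  0.5, -0.2, -0.2,  0. ]))
(array([-0.00141338,  0.18138831, -0.39985635]), array([-0.3,  0.2,  0.5, -0.2, -0.2,  0. ]))
```

```bash
cat > goal.py <<'E'
from rest import *
p=s0.x
o=ctrl.get_obs()
Rr=Rn.from_euler('ZY',[p[3],-np.radians(20)]).as_matrix()
ex,ey,ez=Rr.T
Rt=np.c_[np.cross(ex,-ez),ex,-ez]   # tool x,y,z
def go(l,rot=True):
    d=M(p,l)-o['tool_pos']; Rc=Rn.from_rotvec(o['tool_rot'])
    w=(Rn.from_matrix(Rt)*Rc.inv()).as_rotvec()
    print('target',np.round(M(p,l),4),'shift units',np.round(d/.025,2),'rot units',np.round(w/.1,3))
def loc(): return (Rr.T@(o['tool_pos']-p[:3]))*1e3
if __name__=='__main__':
    import sys
    print('ax',ex,ey,ez,'local TCP',loc(),'F local',Rr.T@o['contact_force'],'|tilt',np.degrees(np.arccos(np.clip(Rn.from_rotvec(o['tool_rot']).as_matrix()[:,2]@-ez,-1,1))))
    go([float(v) for v in sys.argv[1:4]])
E
python3 goal.py 4 -3 45
```

```text
ax [0.9394579  0.0210018  0.34202014] [-2.23496534e-02  9.99750215e-01  4.33680869e-19] [-0.34193471 -0.00764403  0.93969262] local TCP [-138.53908529  -76.19089382  157.44439413] F local [-0.48538597  0.33937363 -1.83395979] |tilt 20.1997137339058
target [0.6098 0.0687 0.1373] shift units [ 6.83  3.08 -2.28] rot units [-0.616 -3.495  3.933]
```

Emit:
carry_out([
  [0.57,0.257,0,-0.051,-0.291,0.328,0],
  [0.57,0.257,0,-0.051,-0.291,0.328,0],
  [0.57,0.257,0,-0.051,-0.291,0.328,0],
  [0.57,0.257,0,-0.051,-0.291,0.328,0],
  [0.57,0.257,0,-0.051,-0.291,0.328,0],
  [0.57,0.257,0,-0.051,-0.291,0.328,0],
  [0.57,0.257,0,-0.051,-0.291,0.328,0],
  [0.57,0.257,0,-0.051,-0.291,0.328,0],
  [0.57,0.257,0,-0.051,-0.291,0.328,0],
  [0.57,0.257,0,-0.051,-0.291,0.328,0],
  [0.57,0.257,0,-0.051,-0.291,0.328,0],
  [0.57,0.257,0,-0.051,-0.291,0.328,0],
])

```text
t: 7.9
tool_pos: [0.6108, 0.0689, 0.1943]
tool_rot: [2.008, 2.058, 0.365]
contact_force: [0.9, 0.3, -1.9]
opening: 0.0146
```

```bash
python3 goal.py 4 -3 45; python3 st.py
```

```text
ax [0.9394579  0.0210018  0.34202014] [-2.23496534e-02  9.99750215e-01  4.33680869e-19] [-0.34193471 -0.00764403  0.93969262] local TCP [24.23568217 -2.7416382  98.14926754] F local [-1.26035234 -0.12251724 -1.83247792] |tilt 0.08400793470982582
target [0.6098 0.0687 0.1373] shift units [-0.03 -0.01 -2.27] rot units [-0.011 -0.003 -0.011]
t 8.0 pos [0.6106 0.069  0.1942] z [ 0.342  0.009 -0.94 ] y [0.94  0.022 0.342] yawy 1.32 F [-0.55 -0.13 -2.15] op 0.0151 q [-0.02 -0.16  1.91  0.02  1.04 -0.04]
```

Down to just above the bed, then a look before the final approach.

Emit:
carry_out([
  [0,0,-0.6,0,0,0,0],
  [0,0,-0.6,0,0,0,0],
  [0,0,-0.6,0,0,0,0],
  [0,0,-0.45,0,0,0,0],
  [0,0,0,0,0,0,0],
  [0,0,0,0,0,0,0],
])

```text
t: 8.6
tool_pos: [0.6109, 0.0685, 0.1395]
tool_rot: [2.009, 2.055, 0.366]
contact_force: [-0.1, 0.2, -0.6]
opening: 0.0155
```

```bash
python3 - <<'E'
from h import *
f=lambda a,x,y,w,h,k:cv2.resize(a[y:y+h,x:x+w],None,fx=k,fy=k,interpolation=cv2.INTER_CUBIC)
g=lambda a:np.clip(255*(a/255.)**.6,0,255).astype('u1')
T=ctrl.get_image('top');S=ctrl.get_image('scene')
cv2.imwrite('pics/g3.png',g(np.vstack([f(T['frame'],230,140,80,50,7),f(S['frame'],245,225,80,50,7)])))
E
python3 goal.py 4 -3 30
```

```text
ax [0.9394579  0.0210018  0.34202014] [-2.23496534e-02  9.99750215e-01  4.33680869e-19] [-0.34193471 -0.00764403  0.93969262] local TCP [ 7.33705833 -3.18064009 48.08058663] F local [-1.06852504 -0.79066643 -1.16367008] |tilt 0.29838783365366944
target [0.6149 0.0688 0.1232] shift units [ 0.12  0.01 -0.73] rot units [-0.009  0.051 -0.005]
```

View pics/g3.png

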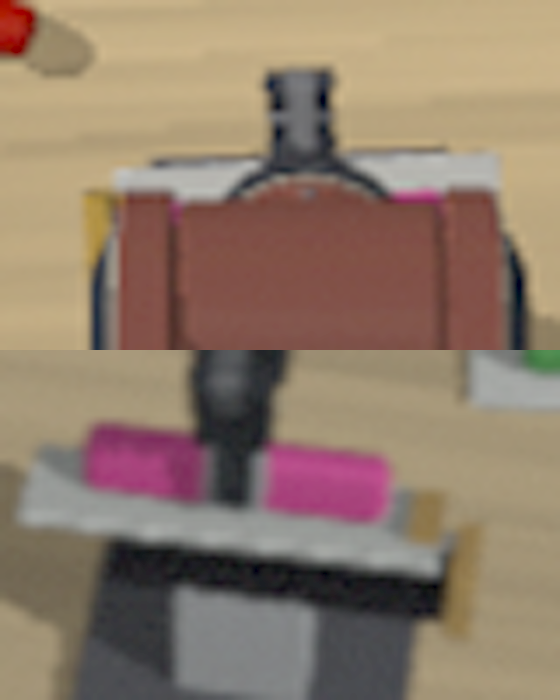

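Emit:
carry_out([
  [0.055,0,-0.15,0,0.01,0,0],
  [0.055,0,-0.15,0,0.01,0,0],
  [0.055,0,-0.15,0,0.01,0,0],
  [0.055,0,-0.15,0,0.01,0,0],
  [0.055,0,-0.15,0,0.01,0,0],
  [0,0,0,0,0,0,0],
])

```text
t: 9.4
tool_pos: [0.6176, 0.0685, 0.1202]
tool_rot: [2.013, 2.059, 0.36]
contact_force: [-0.2, 0.1, -1.7]
opening: 0.0151
```

```bash
python3 goal.py 4 -3 20
```

```text
ax [0.9394579  0.0210018  0.34202014] [-2.23496534e-02  9.99750215e-01  4.33680869e-19] [-0.34193471 -0.00764403  0.93969262] local TCP [ 6.10723616 -3.30632563 26.89751634] F local [-1.15108356  0.23923618 -1.32958614] |tilt 0.14934755693372165
target [0.6183 0.0689 0.1138] shift units [ 0.01  0.01 -0.29] rot units [-0.01  -0.024 -0.005]
```

Not in contact yet. I'll go in 2 mm steps.

Emit:
carry_out([
  [0.027,0,-0.075,0,0,0,0],
  [0.027,0,-0.075,0,0,0,0],
  [0.027,0,-0.075,0,0,0,0],
  [0,0,0,0,0,0,0],
])

```text
t: 9.9
tool_pos: [0.6198, 0.0686, 0.1152]
tool_rot: [2.012, 2.058, 0.361]
contact_force: [-0.8, 0.4, -1.0]
opening: 0.0153
```

```bash
python3 goal.py 4 -3 16
```

```text
ax [0.9394579  0.0210018  0.34202014] [-2.23496534e-02  9.99750215e-01  4.33680869e-19] [-0.34193471 -0.00764403  0.93969262] local TCP [ 6.15334104 -3.35701871 21.06869155] F local [-0.66513861 -0.46470837 -1.63669237] |tilt 0.1365425233361783
target [0.6197 0.0689 0.11  ] shift units [-0.01  0.01 -0.22] rot units [-0.01  -0.021 -0.005]
```

Emit:
carry_out([
  [0.014,0,-0.038,0,0,0,0],
  [0.014,0,-0.038,0,0,0,0],
  [0.014,0,-0.038,0,0,0,0],
  [0,0,0,0,0,0,0],
])

```text
t: 10.4
tool_pos: [0.6209, 0.0687, 0.1141]
tool_rot: [2.012, 2.059, 0.361]
contact_force: [-8.1, -0.3, 7.8]
opening: 0.0149
```

```bash
python3 goal.py 4 -3 16
```

```text
ax [0.9394579  0.0210018  0.34202014] [-2.23496534e-02  9.99750215e-01  4.33680869e-19] [-0.34193471 -0.00764403  0.93969262] local TCP [ 6.50830694 -3.25894962 19.38070107] F local [-5.32508401 -0.28449642  8.53010646] |tilt 0.16711851692283117
target [0.6197 0.0689 0.11  ] shift units [-0.05  0.01 -0.16] rot units [-0.008 -0.027 -0.009]
```

Emit:
carry_out([
  [0.014,0,-0.038,0,0,0,0],
  [0.014,0,-0.038,0,0,0,0],
  [0,0,0,0,0,0,0],
])

```text
t: 10.8
tool_pos: [0.621, 0.0687, 0.114]
tool_rot: [2.012, 2.06, 0.358]
contact_force: [-20.8, -1.1, 20.0]
opening: 0.015
```

```bash
python3 goal.py 4 -3 14
```

```text
ax [0.9394579  0.0210018  0.34202014] [-2.23496534e-02  9.99750215e-01  4.33680869e-19] [-0.34193471 -0.00764403  0.93969262] local TCP [ 6.62484736 -3.26479771 19.32843506] F local [-13.15318319  -0.43635492  26.5904118 ] |tilt 0.27760383611068035
target [0.6204 0.0689 0.1082] shift units [-0.03  0.01 -0.24] rot units [-0.004 -0.048 -0.012]
```

Emit:
carry_out([
  [-0.026,0,0.07,0,0,0,0],
  [0,0,0,0,0,0,0],
])

```text
t: 11.1
tool_pos: [0.6213, 0.0687, 0.1142]
tool_rot: [2.011, 2.058, 0.362]
contact_force: [-8.6, 0.4, 8.8]
opening: 0.0152
```

```bash
python3 goal.py 4 -3 19; python3 - <<'E'
from h import *
f=lambda a,x,y,w,h,k:cv2.resize(a[y:y+h,x:x+w],None,fx=k,fy=k,interpolation=cv2.INTER_CUBIC)
g=lambda a:np.clip(255*(a/255.)**.6,0,255).astype('u1')
T=ctrl.get_image('top');S=ctrl.get_image('scene')
cv2.imwrite('pics/g4.png',g(np.vstack([f(T['frame'],230,150,80,50,7),f(S['frame'],245,225,80,50,7)])))
E
```

```text
ax [0.9394579  0.0210018  0.34202014] [-2.23496534e-02  9.99750215e-01  4.33680869e-19] [-0.34193471 -0.00764403  0.93969262] local TCP [ 6.95399754 -3.28422498 19.36208129] F local [-4.32269983  0.90606094 10.45268575] |tilt 0.11333733324586757
target [0.6186 0.0689 0.1129] shift units [-0.11  0.01 -0.05] rot units [-0.009 -0.016 -0.007]
```

View pics/g4.png

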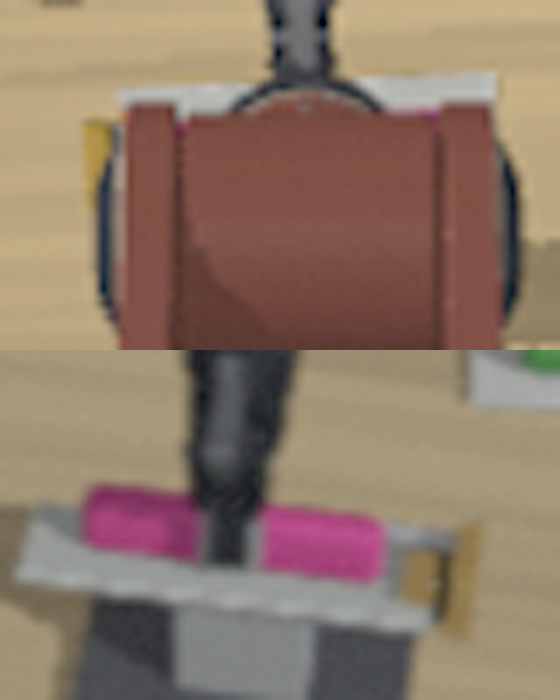

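The bar is on the bed, with a gap of about 3 mm to the terminal (scene, near 308,258). Next I slide it down-slope to the lip under light pressure.

Emit:
carry_out([
  [-0.045,0,0.005,0,0,0,0],
  [-0.038,0,-0.014,0,0,0,0],
  [-0.038,0,-0.014,0,0,0,0],
  [0,0,0,0,0,0,0],
])

```text
t: 11.7
tool_pos: [0.6194, 0.0685, 0.1136]
tool_rot: [2.009, 2.056, 0.365]
contact_force: [1.4, 0.2, 4.4]
opening: 0.0149
```

```bash
python3 goal.py 0 -3 19
```

```text
ax [0.9394579  0.0210018  0.34202014] [-2.23496534e-02  9.99750215e-01  4.33680869e-19] [-0.34193471 -0.00764403  0.93969262] local TCP [ 4.93389669 -3.39660554 19.39864232] F local [3.82801315 0.58958367 4.47862971] |tilt 0.10241997013924706
target [0.6149 0.0688 0.1115] shift units [-0.18  0.01 -0.08] rot units [-0.008  0.015 -0.006]
```

Emit:
carry_out([
  [-0.038,0,-0.012,0,0,0,0],
  [-0.038,0,-0.012,0,0,0,0],
  [0,0,0,0,0,0,0],
])

```text
t: 12.1
tool_pos: [0.6172, 0.0685, 0.1128]
tool_rot: [2.01, 2.056, 0.364]
contact_force: [1.2, -0.3, 6.7]
opening: 0.015
```

```bash
python3 goal.py 0 -3 19
```

```text
ax [0.9394579  0.0210018  0.34202014] [-2.23496534e-02  9.99750215e-01  4.33680869e-19] [-0.34193471 -0.00764403  0.93969262] local TCP [ 2.63184917 -3.41482949 19.39220053] F local [2.76044181 0.47037649 5.04892923] |tilt 0.06768253394039937
target [0.6149 0.0688 0.1115] shift units [-0.09  0.01 -0.05] rot units [-0.007  0.008 -0.006]
```

Still sliding under friction, so I keep going.

Emit:
carry_out([
  [-0.038,0,-0.013,0,0,0,0],
  [-0.038,0,-0.013,0,0,0,0],
  [0,0,0,0,0,0,0],
])

```text
t: 12.5
tool_pos: [0.6153, 0.0684, 0.1121]
tool_rot: [2.01, 2.056, 0.364]
contact_force: [1.4, 0.2, 5.6]
opening: 0.0149
```

```bash
python3 goal.py 0 -3 19
```

```text
ax [0.9394579  0.0210018  0.34202014] [-2.23496534e-02  9.99750215e-01  4.33680869e-19] [-0.34193471 -0.00764403  0.93969262] local TCP [ 0.58198602 -3.36205848 19.38781032] F local [ 2.72426827 -0.5040153   5.66065629] |tilt 0.06348237319420787
target [0.6149 0.0688 0.1115] shift units [-0.02  0.01 -0.02] rot units [-0.006  0.007 -0.006]
```

Emit:
carry_out([
  [-0.038,0,-0.013,0,0,0,0],
  [0,0,0,0,0,0,0],
])

```text
t: 12.8
tool_pos: [0.6144, 0.0684, 0.1117]
tool_rot: [2.01, 2.056, 0.364]
contact_force: [2.4, 0.1, 4.8]
opening: 0.0146
```

```bash
python3 goal.py 0 -3 19;  python3 - <<'E'
from h import *
f=lambda a,x,y,w,h,k:cv2.resize(a[y:y+h,x:x+w],None,fx=k,fy=k,interpolation=cv2.INTER_CUBIC)
g=lambda a:np.clip(255*(a/255.)**.6,0,255).astype('u1')
T=ctrl.get_image('top');S=ctrl.get_image('scene')
cv2.imwrite('pics/g5.png',g(np.vstack([f(T['frame'],230,150,80,50,7),f(S['frame'],245,225,80,50,7)])))
E
```

```text
ax [0.9394579  0.0210018  0.34202014] [-2.23496534e-02  9.99750215e-01  4.33680869e-19] [-0.34193471 -0.00764403  0.93969262] local TCP [-0.36685314 -3.39775387 19.37788513] F local [2.15663220e+00 1.30609650e-03 4.16462718e+00] |tilt 0.06935658116394502
target [0.6149 0.0688 0.1115] shift units [ 0.02  0.02 -0.01] rot units [-0.007  0.009 -0.004]
```

View pics/g5.png

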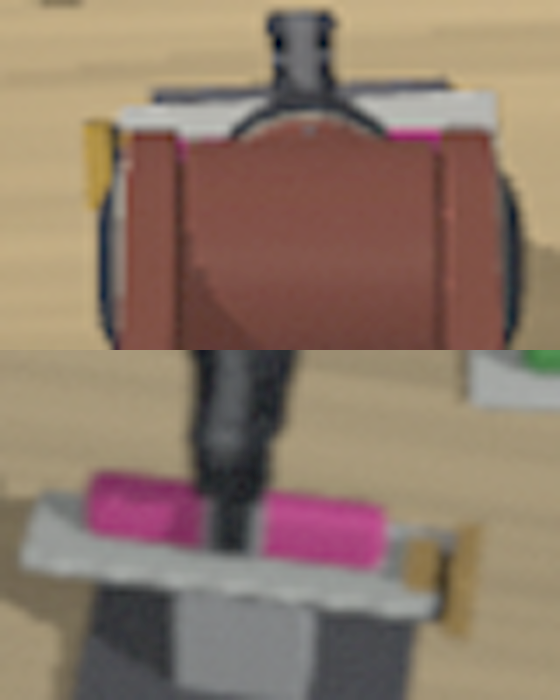

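Emit:
carry_out([
  [-0.038,0,-0.013,0,0,0,0],
  [-0.038,0,-0.013,0,0,0,0],
  [0,0,0,0,0,0,0],
])

```text
t: 13.3
tool_pos: [0.6137, 0.0682, 0.1116]
tool_rot: [2.01, 2.052, 0.368]
contact_force: [7.3, -0.7, 2.7]
opening: 0.0152
```

```bash
python3 goal.py 0 -3 19
```

```text
ax [0.9394579  0.0210018  0.34202014] [-2.23496534e-02  9.99750215e-01  4.33680869e-19] [-0.34193471 -0.00764403  0.93969262] local TCP [-1.06900499 -3.53569284 19.54100768] F local [ 8.54835781 -0.35112154 -0.48685906] |tilt 0.25891005182185134
target [0.6149 0.0688 0.1115] shift units [ 0.05  0.02 -0.01] rot units [-0.014  0.044  0.01 ]
```

Lip contact: it stopped after 0.7 mm, with 8.5 N pushing up-slope. Next I slide it along +y to the terminal.

Emit:
carry_out([
  [0.016,0,0,0,0,0,0],
  [0,0.04,0,0,0,0,0],
  [0,0.04,0,0,0,0,0],
  [0,0.04,0,0,0,0,0],
  [0,0,0,0,0,0,0],
])

```text
t: 13.9
tool_pos: [0.6138, 0.0698, 0.1116]
tool_rot: [2.009, 2.052, 0.363]
contact_force: [5.5, -7.2, 4.0]
opening: 0.0152
```

```bash
python3 goal.py 0 -3 19
```

```text
ax [0.9394579  0.0210018  0.34202014] [-2.23496534e-02  9.99750215e-01  4.33680869e-19] [-0.34193471 -0.00764403  0.93969262] local TCP [-0.92536036 -1.98175347 19.46413104] F local [ 6.75986782 -6.25772234  1.86973673] |tilt 0.21334896083127808
target [0.6149 0.0688 0.1115] shift units [ 0.04 -0.04 -0.  ] rot units [0.015 0.032 0.012]
```

Emit:
carry_out([
  [0,0.04,0,0,0,0,0],
  [0,0,0,0,0,0,0],
])

```text
t: 14.2
tool_pos: [0.6138, 0.0707, 0.1116]
tool_rot: [2.009, 2.052, 0.363]
contact_force: [4.5, -6.7, 4.3]
opening: 0.0149
```

```bash
python3 goal.py 0 -3 19;  python3 - <<'E'
from h import *
f=lambda a,x,y,w,h,k:cv2.resize(a[y:y+h,x:x+w],None,fx=k,fy=k,interpolation=cv2.INTER_CUBIC)
g=lambda a:np.clip(255*(a/255.)**.6,0,255).astype('u1')
T=ctrl.get_image('top');S=ctrl.get_image('scene')
cv2.imwrite('pics/g6.png',g(np.vstack([f(T['frame'],230,150,80,50,7),f(S['frame'],245,225,80,50,7)])))
E
```

```text
ax [0.9394579  0.0210018  0.34202014] [-2.23496534e-02  9.99750215e-01  4.33680869e-19] [-0.34193471 -0.00764403  0.93969262] local TCP [-0.9266331  -1.09074746 19.42645096] F local [ 5.39095564 -7.07005115  0.93715958] |tilt 0.21442697481577783
target [0.6149 0.0688 0.1115] shift units [ 0.04 -0.08 -0.  ] rot units [0.017 0.032 0.013]
```

View pics/g6.png

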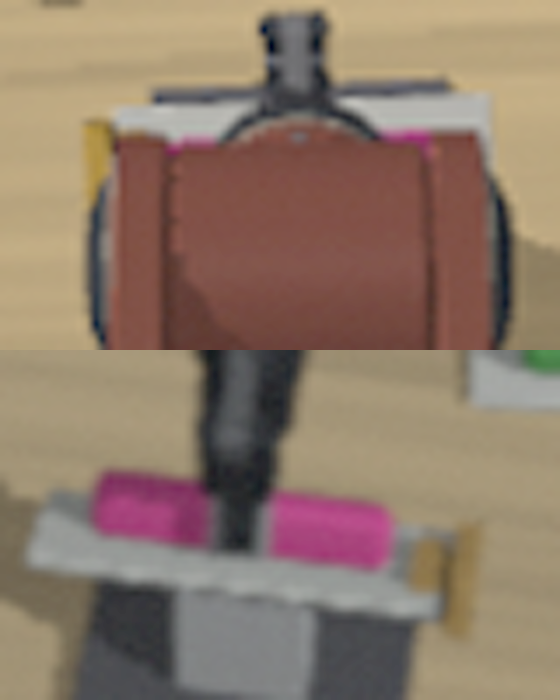

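Emit:
carry_out([
  [0,0.04,0,0,0,0,0],
  [0,0.04,0,0,0,0,0],
  [0,0,0,0,0,0,0],
])

```text
t: 14.7
tool_pos: [0.6138, 0.0727, 0.1116]
tool_rot: [2.009, 2.052, 0.363]
contact_force: [4.4, -7.2, 4.2]
opening: 0.0153
```

```bash
python3 goal.py 0 -3 19
```

```text
ax [0.9394579  0.0210018  0.34202014] [-2.23496534e-02  9.99750215e-01  4.33680869e-19] [-0.34193471 -0.00764403  0.93969262] local TCP [-0.87203613  0.9164401  19.43667687] F local [ 6.35442097 -6.74238324  2.6204142 ] |tilt 0.21284310535599973
target [0.6149 0.0688 0.1115] shift units [ 0.04 -0.16 -0.  ] rot units [0.017 0.031 0.012]
```

Emit:
carry_out([
  [0,0.04,0,0,0,0,0],
  [0,0,0,0,0,0,0],
])

```text
t: 15.0
tool_pos: [0.6138, 0.0732, 0.1116]
tool_rot: [2.008, 2.052, 0.362]
contact_force: [3.9, -8.6, 5.5]
opening: 0.0147
```

Emit:
carry_out([
  [0,0.04,0,0,0,0,0],
  [0,0,0,0,0,0,0],
])

```text
t: 15.2
tool_pos: [0.6138, 0.0732, 0.1116]
tool_rot: [2.008, 2.051, 0.36]
contact_force: [4.8, -13.0, 4.4]
opening: 0.0151
```

```bash
python3 goal.py 0 -3 19;  python3 - <<'E'
from h import *
f=lambda a,x,y,w,h,k:cv2.resize(a[y:y+h,x:x+w],None,fx=k,fy=k,interpolation=cv2.INTER_CUBIC)
g=lambda a:np.clip(255*(a/255.)**.6,0,255).astype('u1')
T=ctrl.get_image('top');S=ctrl.get_image('scene')
cv2.imwrite('pics/g7.png',g(np.vstack([f(T['frame'],230,150,80,50,7),f(S['frame'],245,225,80,50,7)])))
E
```

```text
ax [0.9394579  0.0210018  0.34202014] [-2.23496534e-02  9.99750215e-01  4.33680869e-19] [-0.34193471 -0.00764403  0.93969262] local TCP [-0.88940806  1.45435339 19.40713662] F local [  6.25175423 -12.53754788   2.90451457] |tilt 0.3146212352713286
target [0.6149 0.0688 0.1115] shift units [ 0.04 -0.18 -0.  ] rot units [0.044 0.028 0.017]
```

View pics/g7.png

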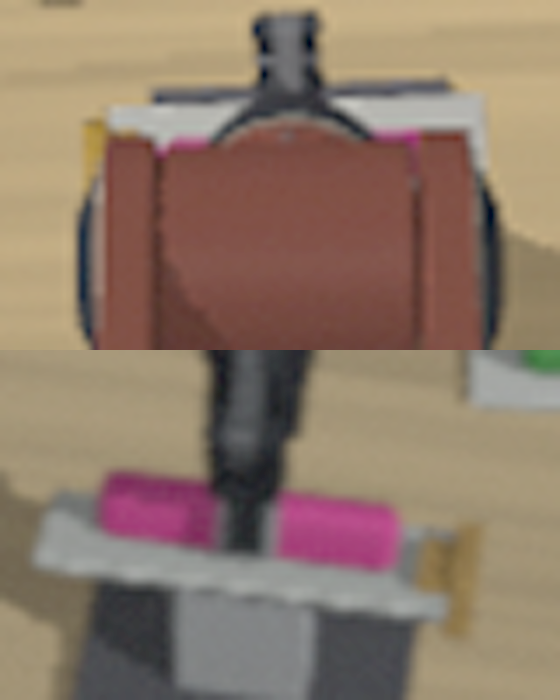

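The bar stopped at the terminal: y held at 0.0732 while the force rose to 13 N. Now I ease off the side load and release.

Emit:
carry_out([
  [0.01,-0.06,0.002,0,0,0,0],
  [0,0,0,0,0,0,0],
  [0,0,0,0,0,0,0],
], grip_force=20)

```text
t: 15.7
tool_pos: [0.6138, 0.0732, 0.1116]
tool_rot: [2.009, 2.053, 0.363]
contact_force: [3.6, -6.5, 4.9]
opening: 0.0148
```

```bash
python3 goal.py 0 -3 19
```

```text
ax [0.9394579  0.0210018  0.34202014] [-2.23496534e-02  9.99750215e-01  4.33680869e-19] [-0.34193471 -0.00764403  0.93969262] local TCP [-0.8812372   1.41678566 19.37838789] F local [ 4.99757747 -7.5400866   3.80780333] |tilt 0.17834836293651596
target [0.6149 0.0688 0.1115] shift units [ 0.04 -0.18 -0.  ] rot units [0.016 0.024 0.013]
```

Emit:
carry_out([
  [0.01,-0.035,0.002,0,0,0,0],
  [0,0,0,0,0,0,0.2],
  [0,0,0,0,0,0,0.25],
  [0,0,0,0,0,0,0.35],
  [0,0,0,0,0,0,0.45],
  [0,0,0,0,0,0,0.5],
  [0,0,0,0,0,0,0.5],
])

```text
t: 16.5
tool_pos: [0.6116, 0.0744, 0.109]
tool_rot: [2.012, 2.059, 0.36]
contact_force: [0.4, 0.5, 0.5]
opening: 0.0425
```

```bash
python3 goal.py 0 -3 19;  python3 - <<'E'
from h import *
f=lambda a,x,y,w,h,k:cv2.resize(a[y:y+h,x:x+w],None,fx=k,fy=k,interpolation=cv2.INTER_CUBIC)
g=lambda a:np.clip(255*(a/255.)**.6,0,255).astype('u1')
T=ctrl.get_image('top');S=ctrl.get_image('scene')
cv2.imwrite('pics/g8.png',g(np.vstack([f(T['frame'],230,150,80,50,7),f(S['frame'],245,225,80,50,7)])))
E
```

```text
ax [0.9394579  0.0210018  0.34202014] [-2.23496534e-02  9.99750215e-01  4.33680869e-19] [-0.34193471 -0.00764403  0.93969262] local TCP [-3.2706285   2.58330631 18.11687052] F local [-0.10611104  0.10878391  0.50072325] |tilt 0.17432105202915935
target [0.6149 0.0688 0.1115] shift units [ 0.12 -0.22  0.08] rot units [-0.01  -0.028 -0.007]
```

View pics/g8.png

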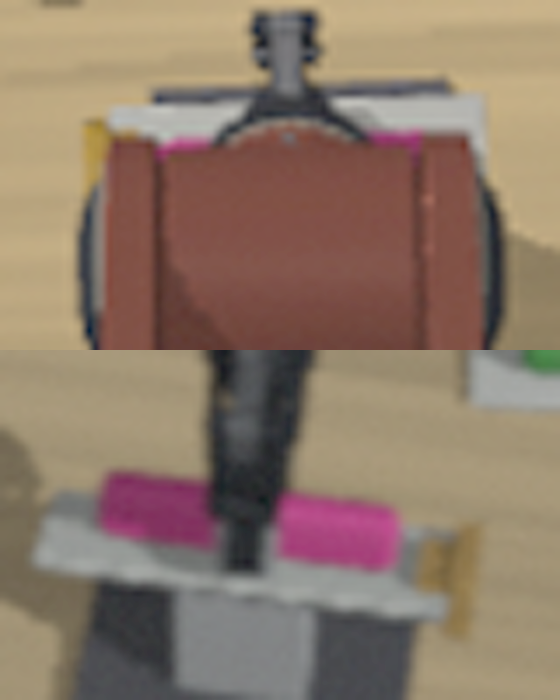

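Released with no contact force left. Retracting along the bed normal.

Emit:
carry_out([
  [-0.1,0,0.28,0,0,0,0.55],
  [-0.17,0,0.47,0,0,0,0.6],
  [-0.34,0,0.94,0,0,0,0.6],
  [-0.34,0,0.94,0,0,0,0.6],
  [-0.34,0,0.94,0,0,0,0.6],
  [-0.34,0,0.94,0,0,0,0.6],
  [0,-1,0,0,0.5,0,0.6],
  [0,-1,0,0,0.5,0,0.6],
  [0,-1,0,0,0.5,0,0.6],
  [0,-1,0,0,0.5,0,0.6],
  [0,-1,0,0,0.5,0,0.6],
  [0,-1,0,0,0.5,0,0.6],
])

```text
t: 17.9
tool_pos: [0.5716, -0.0769, 0.2245]
tool_rot: [2.178, 2.225, 0.061]
contact_force: [0.0, 0.7, 0.5]
opening: 0.0508
```

```bash
python3 st.py;  python3 - <<'E'
from h import *
f=lambda a,x,y,w,h,k:cv2.resize(a[y:y+h,x:x+w],None,fx=k,fy=k,interpolation=cv2.INTER_CUBIC)
g=lambda a:np.clip(255*(a/255.)**.6,0,255).astype('u1')
T=ctrl.get_image('top');S=ctrl.get_image('scene')
cv2.imwrite('pics/g9.png',g(np.vstack([f(T['frame'],230,150,80,50,7),f(S['frame'],245,235,80,50,7)])))
a=f(T['frame'],350,140,60,60,7);b=f(S['frame'],135,220,60,60,7)
yaw=.061
for z,L,W in((.097,.058,.014),(.0705,.058,.014)):
  c=Rn.from_euler('z',yaw).apply(np.array([[L,W,0],[L,-W,0],[-L,-W,0],[-L,W,0]])/2)+[.6247,-.2447,z]
  for im,o,d in((T,(350,140),a),(S,(135,220),b)):
    q=(proj(im,c)-o+.5)*7-.5;cv2.polylines(d,[np.round(q).astype(int)],True,(0,255,0) if z>.09 else (255,255,0),1)
cv2.imwrite('pics/h1.png',np.hstack([a,b])[:, :840])
E
```

```text
t 17.9 pos [ 0.5716 -0.0769  0.2245] z [ 0.047  0.008 -0.999] y [0.999 0.021 0.047] yawy 1.21 F [0.03 0.68 0.49] op 0.0508 q [-0.27 -0.09  1.76  0.02  1.42 -0.3 ]
```

View pics/g9.png

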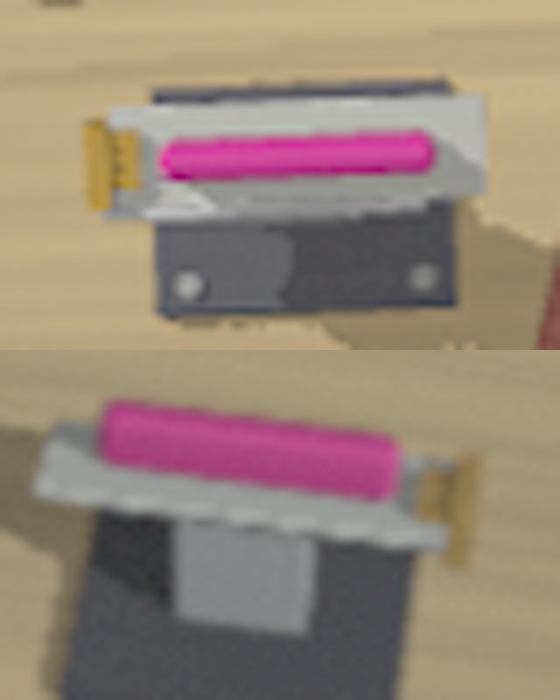

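View pics/h1.png

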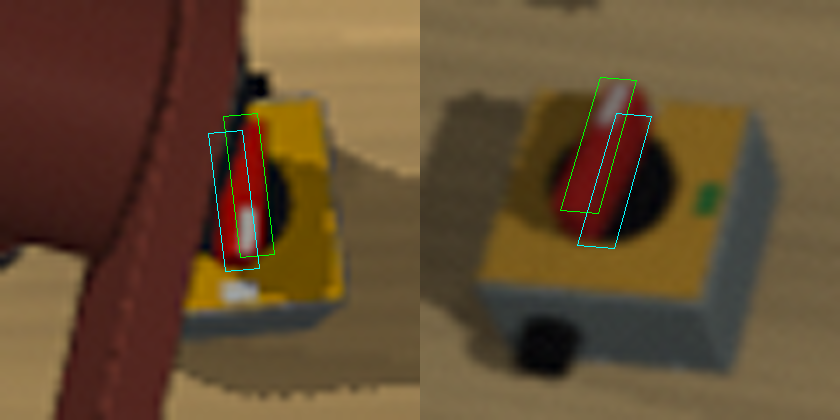

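The bar looks seated: lower edge along the lip, brass touching brass at about (248,173) in the top view. Now I move over the handle, levelling the tool and turning the jaws across the handle.

Emit:
carry_out([
  [0,-0.4,0,-0.08,0.47,0,0.5],
  [0.125,-0.395,0,0,0,0.95,0.45],
  [0.125,-0.395,0,0,0,0.95,0.4],
  [0.125,-0.395,0,0,0,0.95,0.4],
  [0.125,-0.395,0,0,0,0.95,0.4],
  [0.125,-0.395,0,0,0,0.95,0.4],
  [0.125,-0.395,0,0,0,0.95,0.4],
  [0.125,-0.395,0,0,0,0.95,0.4],
  [0.125,-0.395,0,0,0,0.95,0.4],
  [0.125,-0.395,0,0,0,0.95,0.4],
  [0.125,-0.395,0,0,0,0.95,0.4],
  [0.125,-0.395,0,0,0,0.95,0.4],
])

```text
t: 19.2
tool_pos: [0.6061, -0.1939, 0.2239]
tool_rot: [0.777, 3.043, 0.001]
contact_force: [-0.3, 0.1, -0.7]
opening: 0.034
```

Emit:
carry_out([
  [0.125,-0.395,0,0,0,0.95,0.4],
  [0.125,-0.395,0,0,0,0.95,0.4],
  [0.125,-0.395,0,0,0,0.95,0.4],
  [0.125,-0.395,0,0,0,0.95,0.4],
  [0.125,-0.395,0,0,0,0.95,0.4],
  [0.125,-0.395,0,0,0,0.95,0.4],
  [0,0,0,0,0,0,0.4],
])

```text
t: 19.9
tool_pos: [0.6249, -0.2538, 0.2237]
tool_rot: [-0.102, 3.139, -0.001]
contact_force: [0.4, 0.3, 0.5]
opening: 0.0341
```

```bash
python3 st.py;  python3 - <<'E'
from fit import *
f=lambda a,x,y,w,h,k:cv2.resize(a[y:y+h,x:x+w],None,fx=k,fy=k,interpolation=cv2.INTER_CUBIC)
from rest import M,s0
a=f(T['frame'],230,150,80,50,7);b=f(S['frame'],245,235,80,50,7)
for X,c in((np.array([[20,75,6],[20,-75,6],[-20,-75,6],[-20,75,6]]),(0,255,0)),(np.array([[12,75,12],[12,63,12],[-12,63,12],[-12,75,12]]),(255,0,0))):
  for im,o,d in((T,(230,150),a),(S,(245,235),b)):
    q=(proj(im,M(s0.x,X))-o+.5)*7-.5;cv2.polylines(d,[np.round(q).astype(int)],True,c,1)
cv2.imwrite('pics/v1.png',np.vstack([a,b]))
cv2.imwrite('pics/h2.png',np.hstack([f(T['frame'],345,130,70,70,5),f(S['frame'],125,190,90,90,4)[:350]]))
E
```

```text
t 19.9 pos [ 0.6249 -0.2538  0.2237] z [ 0.001 -0.    -1.   ] y [-0.065  0.998 -0.   ] yawy 93.72 F [0.43 0.33 0.52] op 0.0341 q [-0.5   0.17  1.5  -0.    1.47 -2.13]
```

View pics/v1.png

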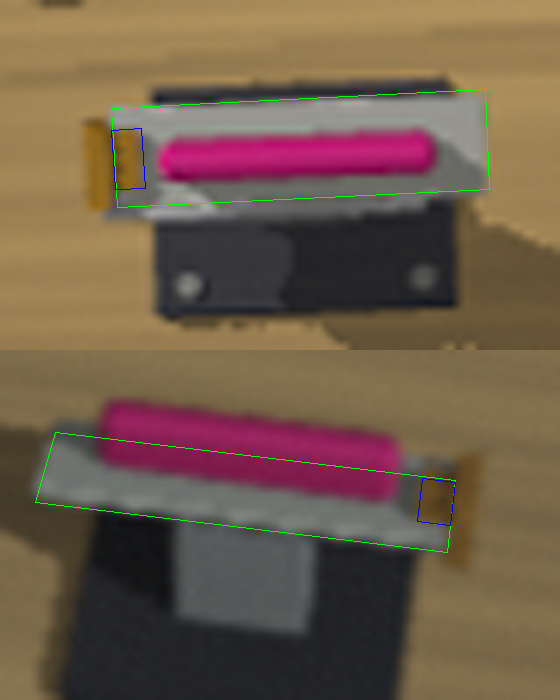

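View pics/h2.png

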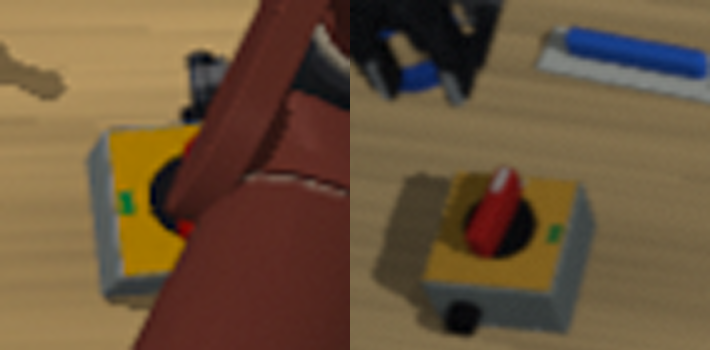

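The seated-bar outline agrees within about 1 px in both views. The gripper is now by the handle, so I lower it over the bar.

Emit:
carry_out([
  [0,0.36,-0.2,0,0,0,0.4],
  [0,0,-0.9,0,0,0,0.4],
  [0,0,-0.9,0,0,0,0.4],
  [0,0,-0.9,0,0,0,0.4],
  [0,0,-0.9,0,0,0,0.4],
  [0,0,-0.6,0,0,0,0.4],
  [0,0,0,0,0,0,0.4],
])

```text
t: 20.7
tool_pos: [0.6229, -0.2428, 0.1094]
tool_rot: [0.103, -3.134, -0.005]
contact_force: [-0.1, -0.4, 0.5]
opening: 0.0342
```

```bash
python3 st.py;  python3 - <<'E'
from fit import *
f=lambda a,x,y,w,h,k:cv2.resize(a[y:y+h,x:x+w],None,fx=k,fy=k,interpolation=cv2.INTER_CUBIC)
cv2.imwrite('pics/h3.png',np.hstack([f(T['frame'],345,130,70,70,5),f(S['frame'],125,200,70,70,6)[:350]]))
E
```

```text
t 20.7 pos [ 0.6229 -0.2428  0.1094] z [-0.006  0.003 -1.   ] y [-0.066  0.998  0.003] yawy 93.77 F [-0.14 -0.41  0.48] op 0.0342 q [-0.48  0.25  1.6  -0.    1.29 -2.12]
```

View pics/h3.png

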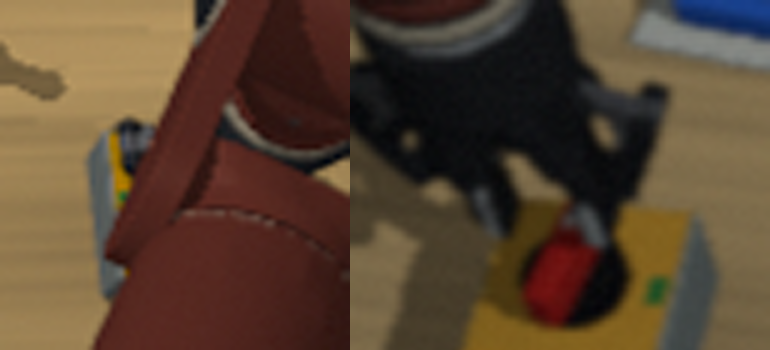

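Emit:
carry_out([
  [0,0,-0.5,0,0,0,0.4],
  [0,0,-0.5,0,0,0,0.4],
  [0,0,-0.3,0,0,0,0.4],
  [0,0,0,0,0,0,0.4],
])

```text
t: 21.2
tool_pos: [0.6234, -0.2441, 0.0779]
tool_rot: [0.103, -3.136, -0.003]
contact_force: [-1.3, -0.1, -0.9]
opening: 0.0342
```

```bash
python3 st.py
```

```text
t 21.2 pos [ 0.6234 -0.2441  0.0779] z [-0.004  0.002 -1.   ] y [-0.065  0.998  0.002] yawy 93.75 F [-1.34 -0.12 -0.88] op 0.0342 q [-0.48  0.29  1.61 -0.    1.24 -2.12]
```

Emit:
carry_out([
  [0,0,0,0,0,0,0.25],
  [0,0,0,0,0,0,0.1],
  [0,0,0,0,0,0,0],
  [0,0,0,0,0,0,0],
  [0,0,0,0,0,0,0],
], grip_force=40)

```text
t: 21.7
tool_pos: [0.6251, -0.2453, 0.0804]
tool_rot: [-0.103, 3.14, -0.002]
contact_force: [2.5, -4.1, -3.5]
opening: 0.0135
```

```bash
python3 st.py;  python3 - <<'E'
from fit import *
f=lambda a,x,y,w,h,k:cv2.resize(a[y:y+h,x:x+w],None,fx=k,fy=k,interpolation=cv2.INTER_CUBIC)
cv2.imwrite('pics/h4.png',np.hstack([f(T['frame'],345,130,70,70,5),f(S['frame'],125,200,70,70,6)[:350]]))
E
```

```text
t 21.7 pos [ 0.6251 -0.2453  0.0804] z [ 0.    -0.001 -1.   ] y [-0.065  0.998 -0.001] yawy 93.74 F [ 2.46 -4.1  -3.48] op 0.0135 q [-0.48  0.29  1.61 -0.    1.24 -2.12]
```

View pics/h4.png

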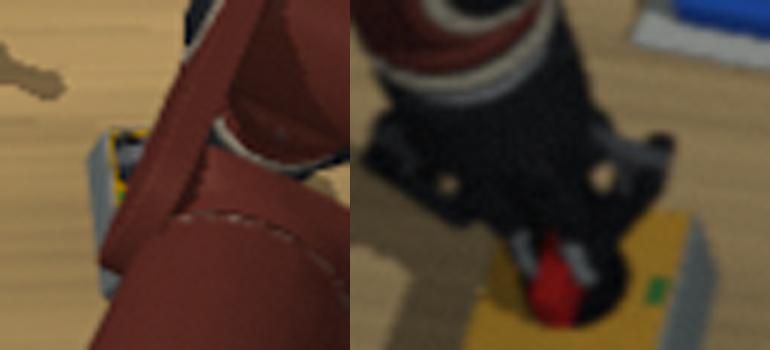

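Gripped, but the tips are at z 0.080, a bit high. I'll reopen slightly, go 5 mm lower and close again.

Emit:
carry_out([
  [0,0,0,0,0,0,0.35],
  [0,0,0,0,0,0,0.35],
  [0,0,-0.1,0,0,0,0.35],
  [0,0,-0.1,0,0,0,0.35],
  [0,0,0,0,0,0,0.3],
  [0,0,0,0,0,0,0.1],
  [0,0,0,0,0,0,0],
  [0,0,0,0,0,0,0],
  [0,0,0,0,0,0,0],
], grip_force=60)

```text
t: 22.7
tool_pos: [0.6246, -0.2452, 0.0752]
tool_rot: [0.102, -3.139, 0.001]
contact_force: [-0.5, -4.0, -1.7]
opening: 0.0127
```

```bash
python3 st.py
```

```text
t 22.7 pos [ 0.6246 -0.2452  0.0752] z [-0.001 -0.001 -1.   ] y [-0.065  0.998 -0.001] yawy 93.74 F [-0.46 -4.02 -1.75] op 0.0127 q [-0.48  0.29  1.61 -0.    1.23 -2.12]
```

Emit:
carry_out([
  [0,0,0,0,0,-0.5,0],
  [0,0,0,0,0,-0.8,0],
  [0,0,0,0,0,-0.8,0],
  [0,0,0,0,0,-0.8,0],
  [0,0,0,0,0,-0.8,0],
  [0,0,0,0,0,-0.8,0],
  [0,0,0,0,0,-0.8,0],
  [0,0,0,0,0,-0.8,0],
  [0,0,0,0,0,-0.8,0],
  [0,0,0,0,0,-0.8,0],
  [0,0,0,0,0,-0.8,0],
])

```text
t: 23.8
tool_pos: [0.6245, -0.2456, 0.0752]
tool_rot: [-1.205, -2.901, 0.002]
contact_force: [-0.5, -3.9, -1.3]
opening: 0.0128
```

```bash
python3 st.py; python3 -c "
from h import *;print(ctrl.get_obs()['wrist_torque'])"
```

```text
t 23.8 pos [ 0.6245 -0.2456  0.0752] z [-0.001 -0.001 -1.   ] y [ 0.708  0.706 -0.001] yawy 44.89 F [-0.45 -3.86 -1.31] op 0.0128 q [-0.48  0.29  1.61 -0.    1.23 -1.27]
[-0.71044452  0.0633497   0.13882737]
```

Emit:
carry_out([
  [0,0,0,0,0,-0.8,0],
  [0,0,0,0,0,-0.8,0],
  [0,0,0,0,0,-0.8,0],
  [0,0,0,0,0,-0.8,0],
  [0,0,0,0,0,-0.8,0],
  [0,0,0,0,0,-0.8,0],
  [0,0,0,0,0,-0.8,0],
  [0,0,0,0,0,-0.8,0],
  [0,0,0,0,0,-0.4,0],
  [0,0,0,0,0,0,0],
])

```text
t: 24.8
tool_pos: [0.6242, -0.2458, 0.0751]
tool_rot: [2.101, 2.335, -0.002]
contact_force: [-2.5, -5.6, -1.3]
opening: 0.0126
```

```bash
python3 st.py; python3 -c "
from h import *;print(ctrl.get_obs()['wrist_torque'])"
```

```text
t 24.8 pos [ 0.6242 -0.2458  0.0751] z [-0.001 -0.001 -1.   ] y [ 0.994  0.105 -0.001] yawy 6.05 F [-2.46 -5.62 -1.28] op 0.0126 q [-0.49  0.29  1.62 -0.    1.23 -0.59]
[-0.80191222  0.19175208 -0.13263809]
```

Emit:
carry_out([
  [0,0,0,0,0,-0.2,0],
  [0,0,0,0,0,-0.2,0],
  [0,0,0,0,0,0,0],
])

```text
t: 25.1
tool_pos: [0.6242, -0.2458, 0.0752]
tool_rot: [2.147, 2.294, -0.002]
contact_force: [-1.2, -5.0, -0.9]
opening: 0.0125
```

```bash
python3 st.py; python3 -c "
from h import *;print(ctrl.get_obs()['wrist_torque'])"
```

```text
t 25.1 pos [ 0.6242 -0.2458  0.0752] z [-0.001 -0.001 -1.   ] y [ 0.998  0.066 -0.001] yawy 3.79 F [-1.25 -5.   -0.91] op 0.0125 q [-0.49  0.29  1.62 -0.    1.23 -0.55]
[-0.77119819  0.17947222  0.01705302]
```

Emit:
carry_out([
  [0,0,0,0,0,-0.2,0],
  [0,0,0,0,0,0,0],
])

```text
t: 25.3
tool_pos: [0.6242, -0.2458, 0.0751]
tool_rot: [2.167, 2.274, -0.003]
contact_force: [-1.8, -4.9, -0.5]
opening: 0.0125
```

```bash
python3 st.py; python3 - <<'E'
from fit import *
print(ctrl.get_obs()['wrist_torque'])
f=lambda a,x,y,w,h,k:cv2.resize(a[y:y+h,x:x+w],None,fx=k,fy=k,interpolation=cv2.INTER_CUBIC)
cv2.imwrite('pics/h5.png',np.hstack([f(T['frame'],345,130,70,70,5),f(S['frame'],125,200,70,70,6)[:350]]))
E
```

```text
t 25.3 pos [ 0.6242 -0.2458  0.0751] z [-0.001 -0.002 -1.   ] y [ 0.999  0.048 -0.001] yawy 2.76 F [-1.79 -4.9  -0.53] op 0.0125 q [-0.49  0.29  1.62 -0.    1.23 -0.53]
[-0.80027048  0.19067693  0.62997637]
```

View pics/h5.png

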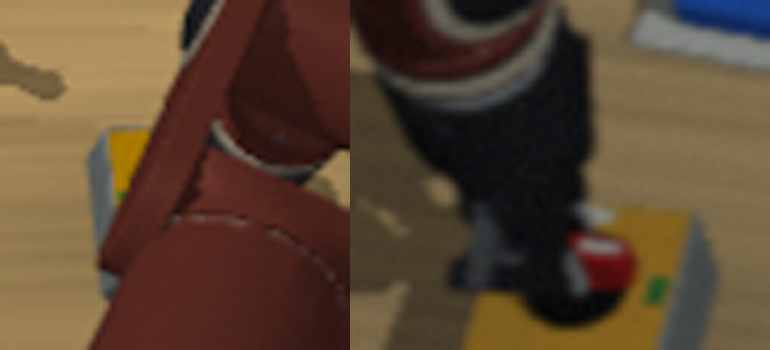

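The torque rose to 0.63 N m, so the handle is at its stop, with the striped end towards the green mark. Releasing and lifting.

Emit:
carry_out([
  [0,0,0,0,0,0,0.2],
  [0,0,0,0,0,0,0.4],
  [0,0,0,0,0,0,0.45],
  [0,0,0,0,0,0,0.45],
  [0,0,0.4,0,0,0,0.45],
  [0,0,0.8,0,0,0,0.45],
  [0,0,1,0,0,0,0.45],
  [0,0,1,0,0,0,0.45],
  [0,0,1,0,0,0,0.45],
  [-1,0,1,0,0,0,0.45],
  [-1,0,0,0,0,0,0.45],
  [-1,0,0,0,0,0,0.45],
])

```text
t: 26.6
tool_pos: [0.5498, -0.245, 0.2079]
tool_rot: [2.167, 2.27, 0.003]
contact_force: [-0.3, -0.5, 0.2]
opening: 0.0382
```

Emit:
carry_out([
  [-1,0,0,0,0,0,0.45],
  [-1,0,0,0,0,0,0.45],
  [-1,-0.5,0,0,0,0,0.45],
  [-1,-0.5,0,0,0,0,0.45],
  [-1,-0.5,0,0,0,0,0.45],
  [0,0,0,0,0,0,0.45],
])

```text
t: 27.2
tool_pos: [0.423, -0.2832, 0.2062]
tool_rot: [2.172, 2.269, 0.0]
contact_force: [0.0, 0.4, 0.0]
opening: 0.0382
```

```bash
python3 st.py; python3 - <<'E'
from fit import *
cv2.imwrite('pics/f_t.png',T['frame']);cv2.imwrite('pics/f_s.png',S['frame'])
f=lambda a,x,y,w,h,k:cv2.resize(a[y:y+h,x:x+w],None,fx=k,fy=k,interpolation=cv2.INTER_CUBIC)
g=lambda a:np.clip(255*(a/255.)**.6,0,255).astype('u1')
cv2.imwrite('pics/f1.png',g(np.vstack([np.hstack([f(T['frame'],236,158,66,42,6),f(T['frame'],350,140,60,42,6)]),np.hstack([f(S['frame'],252,235,66,50,6),f(S['frame'],135,225,60,50,6)])])))
E
```

```text
t 27.2 pos [ 0.423  -0.2832  0.2062] z [ 0.001 -0.    -1.   ] y [0.999 0.043 0.001] yawy 2.49 F [0.01 0.36 0.03] op 0.0382 q [-0.74 -0.21  1.91  0.    1.45 -0.78]
```

View pics/f1.png

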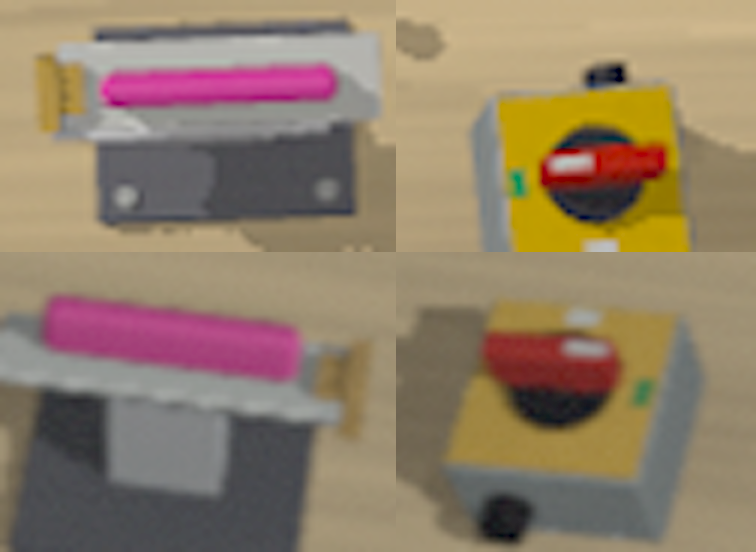

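View pics/f_t.png

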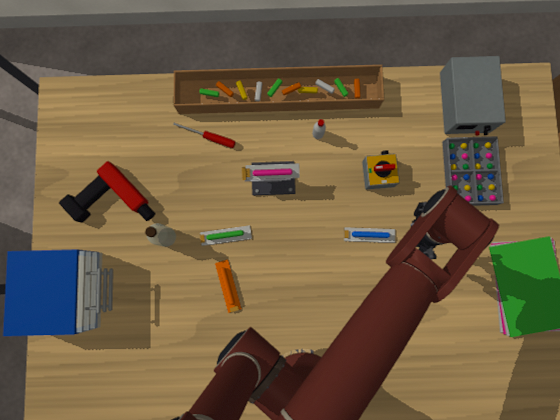

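The handle's stripe now faces the green mark, and everything else is where it was. Last check: compare the bar's pink tube with the seated prediction.

```bash
python3 - <<'E'
from rest import *
p=s0.x
def pca(m):
    ys,xs=np.nonzero(m);P=np.c_[xs,ys].astype(float);c=P.mean(0);u,s,v=np.linalg.svd(P-c,full_matrices=False);return c,np.degrees(np.arctan(v[0][1]/v[0][0]))
def pred(im,dyaw=0,d=(0,0,0)):
    # rendered hull of tube (16 wide, 110 long, 6..32; rounded ignored) supersampled
    X=np.array([[x,y,z] for x in(-8,8) for y in(-55,55) for z in(6,32)],float)
    X=Rn.from_euler('z',dyaw).apply(X)+d
    q=proj(im,M(p,X))
    k=8;H=cv2.convexHull(np.round((q+.5)*k).astype(np.int32));m=np.zeros((420*k,560*k),'u1');cv2.fillConvexPoly(m,H,1)
    c,a=pca(m);return c/k-.5,a
for n,im in (('T',T),('S',S)):
    hsv=cv2.cvtColor(im['frame'],cv2.COLOR_BGR2HSV)
    m=cv2.inRange(hsv,(152,110,50),(175,255,255))
    k,l,st,ce=cv2.connectedComponentsWithStats(m)
    i=1+np.argmin(np.linalg.norm(ce[1:]-pred(im)[0],axis=1))
    print(n,'obs',pca(l==i),'pred',pred(im),'pred yaw+1deg',pred(im,np.radians(1))[1],st[i])
# lip angle, original clear frame, top lip lower bright edge vs bar upper plate edge now
t0=cv2.imread('pics/top0.png');s_0=cv2.imread('pics/scene0.png')
print('pred lip ang',[np.degrees(np.arctan2(*(np.diff(proj(im,M(p,[[-20.5,75,6],[-20.5,-50,6]])),axis=0)[0][::-1]))) for im in(T,S)])
for nm,b in(('T',t0),('S',s_0)):
    hsv=cv2.cvtColor(b,cv2.COLOR_BGR2HSV);x0,y0,w,h=(246,174,46,9) if nm=='T' else (262,243,50,14)
    g=b[y0:y0+h,x0:x0+w].astype(float).mean(2);sat=hsv[y0:y0+h,x0:x0+w,1]
    wt=np.where(sat<60,np.clip(g-70,0,None),0);yc=(wt*np.arange(h)[:,None]).sum(0)/np.maximum(wt.sum(0),1e-6)
    ok=wt.sum(0)>60;xs=np.arange(w)[ok];c=np.polyfit(xs,yc[ok],1);r=yc[ok]-np.polyval(c,xs);k=abs(r)<.6;c=np.polyfit(xs[k],yc[ok][k],1);print(nm,'lip slope deg',np.degrees(np.arctan(c[0])),k.sum(),r.std())
E
```

```text
T obs (array([271.79574468, 171.94042553]), np.float64(-2.3270115612172977)) pred (array([272.52492624, 171.3783402 ]), np.float64(-2.713655099524514)) pred yaw+1deg -3.8023869244788346 [252 169  40   7 235]
S obs (array([280.14676617, 248.88557214]), np.float64(7.508802316525856)) pred (array([280.08838264, 250.85276869]), np.float64(6.9377579371603275)) pred yaw+1deg 6.206111067196415 [259 242  43  15 402]
pred lip ang [np.float64(-2.817703779963584), np.float64(-173.14954819268303)]
T lip slope deg -2.1123713741514036 40 0.09953031691527714
S lip slope deg 7.473413927809415 33 0.12117866083150554
```

The bar is parallel to the lip within about 0.2°. Top view: -2.33° for the bar and -2.11° for the lip. Scene view: 7.51° and 7.47°. Handing in.

```bash
python3 -c "
from station import ctrl
print(ctrl.finish_job())"
```

```text
the job is handed in; nothing more can be done
None
```

The pink bar is seated on the test rest and released, and the isolator handle is turned fully to on. I handed the job in at about 27 s of the 53 s limit. No verdict was reported.

- **Placing the bar:** I laid the bar on the bed, slid it down until it met the lip (8.5 N up-slope), then along to the terminal (stopped at 13 N) before letting go. While finding the bed I stepped down too far, so the set-down briefly pressed with about 30 N before I backed off. That was less gentle than I wanted.
- **Turning the handle:** I gripped it and turned it clockwise about 91°. The torque then rose to 0.63 N m, which means it had reached its stop. I let go and backed away.

**Last checks:**
- **Bar:** the pictures show it parallel to the lip within about 0.2°, with brass against brass.
- **Disagreement:** the bar's tube sits up to 2 px from where my fit of the rest predicted in the scene view, and about 1 px in the top view. I put this down to a small error in that fit; the measured angles match the lip.
- **Handle:** its stripe points at the green mark.
- **Other things:** by eye, everything visible was where it started. In the last top picture the arm covered the tape and one orange look-alike bar, so I could not confirm those two there.
- **Contact:** the robot was touching nothing.

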